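# Close the three storage pots with their own lids

### The job

Put the three wooden lids, now lying about on the worktop, on the three stoneware pots, each on the pot of its size so that it sits flat and fully seated in the mouth; set them down gently rather than dropping them. Leave the pots standing where they are and do not push the spice jar, lemon, jam jar or teaspoon about.

Things in the scene. Friction and masses are not known exactly. Their poses are not given: they have to be found in the camera images.
- small_lid: the small one of three round light-wood lids, lying knob up, up to 90 g. Origin: centre of the plug's underside, z up. Bevelled plug 38 mm across, 10 mm deep; disc 66 mm across, 10 to 18 mm above the origin; round knob 25 mm thick, 18 to 50 mm above it. Seated, the disc lies on the rim and the origin is 38 mm above the pot's
- small_pot: the small one of three open round pots of plain grey stoneware, standing loose on the worktop: 48 mm high, 62 mm across outside, mouth 52 mm across. Origin: centre of its underside, z up. (Wall cabinets hang over the back of the worktop, from x = 0.64 m and z = 0.50 m: keep wrist and forearm clear of them.)
- medium_lid: the medium one of three round light-wood lids, lying knob up, up to 90 g. Origin: centre of the plug's underside, z up. Bevelled plug 62 mm across, 10 mm deep; disc 90 mm across, 10 to 18 mm above the origin; round knob 25 mm thick, 18 to 50 mm above it. Seated, the disc lies on the rim and the origin is 48 mm above the pot's
- medium_pot: the medium one of three open round pots of plain grey stoneware, standing loose on the worktop: 58 mm high, 86 mm across outside, mouth 76 mm across. Origin: centre of its underside, z up. (Wall cabinets hang over the back of the worktop, from x = 0.64 m and z = 0.50 m: keep wrist and forearm clear of them.)
- large_lid: the large one of three round light-wood lids, lying knob up, up to 130 g. Origin: centre of the plug's underside, z up. Bevelled plug 86 mm across, 10 mm deep; disc 114 mm across, 10 to 18 mm above the origin; round knob 25 mm thick, 18 to 50 mm above it. Seated, the disc lies on the rim and the origin is 58 mm above the pot's
- large_pot: the large one of three open round pots of plain grey stoneware, standing loose on the worktop: 68 mm high, 110 mm across outside, mouth 100 mm across. Origin: centre of its underside, z up. (Wall cabinets hang over the back of the worktop, from x = 0.64 m and z = 0.50 m: keep wrist and forearm clear of them.)
- spice_jar: bystander: glass spice jar with a red cap, 45 mm across, 106 mm high; origin: centre of its underside, z up; leave it alone
- lemon: bystander: loose yellow lemon, 83 x 58 x 58 mm, long along its x axis; origin: centre of its underside; leave it alone
- jam_jar: bystander: glass jam jar with a metal cap, 62 mm across, 99 mm high; origin: centre of its underside, z up; leave it alone
- teaspoon: bystander: steel teaspoon lying flat, 139 mm along its x axis, 30 x 10 mm; origin: its middle, underside; leave it alone
Mind the look-alikes: they are no part of the job. What is shaped like the large_pot but red or turquoise is not meant.

How it is judged:
By the outcome, as a careful person would: the job done as asked, in the order asked, and still so for the second after the job is handed in, with the robot touching nothing.
It also fails if it takes over 86 s, if anything falls off the work surface, if the arm or the gripper's body presses on something with over 40 N, if the wrist force passes 120 N, or if a joint passes its speed limit or range.

### The arm

A 6-joint arm with a two-finger parallel gripper is mounted at the origin on a cart in front of the work surface, level with it; the furniture and walls round the work are solid. World frame = base frame: x ahead of the robot, y to its left, z up, the work surface at z = 0. Lengths are in mm, angles in rad, forces in N, time in s.
With the tool pointing down it reaches from about 400 to 925 mm from the base axis. Payload 12.5 kg.
Tool frame: the origin (TCP) lies midway between the tips of the shut fingers; the grasp point (between the pads) lies 19 mm behind it; z points along the fingers, y is the line along which they close (so a half turn about z gives the same grasp; the last joint's range is limited). The gripper opens to 95 mm and grips with 3 to 60 N. Pads are 20 mm wide; open, the fingers measure 119 mm over their backs; the gripper's body (75 mm by 180 mm) begins 59 mm behind the grasp point.
Start: joints at [0.999, 0.491, 1.559, -0, 1.092, -0.106], TCP at [280.698, 558.44, 214.661] pointing down, gripper open.
Joint ranges: [-3.1, 3.1], [-0.84, 2.19], [0.05, 2.79], [-1.13, 4.28], [0.06, 2.93], [-2.69, 2.69]. Speed limits (rad/s): [2.22, 2.22, 2.79, 3.14, 3.14, 3.14].

### API

Orientations are given as [roll, pitch, yaw] about the fixed x, y, z axes, in that order (R = Rz(yaw) Ry(pitch) Rx(roll)).
In Python, from cell import env gives the robot as it stands.
- The arm moves only by the tool arm_command, never from a script. Its argument "targets" is a list of rows, each a list of 5 numbers: the shift along the tool's x, y, z in mm, then the turn about the tool's z in degrees, then the opening, from 0 (shut) to 1 (fully open). In form: [[tx, ty, tz, roll, fingers], ...]. A call has 1 to 5 rows; each row is the pose to reach, as a shift and turn from the pose commanded when the call began, along the tool's axes at that moment; what a row does not reach only later rows make up. A row lasts 1/10 s, in which the tool goes at most 50 mm and 8.59 degrees, less where a joint would pass 70% of its speed; a pose out of reach is approached as far as the arm can. A call with a gripper value outside its range is refused whole. The fingers move at their own pace and stop on an object; the grip force is fixed at half the most. Time passes only in rows, so rows that repeat a pose let the fingers close. It gives the time, the measured TCP pose, the force, the opening and the grip force at its end, in the units of the state.
- env.state(): the state, without advancing time (a new reading comes with each control period).
- env.read_camera(name): name is "side" or "top" or "wrist"; returns a dict with "frame" (480x640x3 uint8, red, green, blue), "vertical_fov" (degrees; the focal length in pixels is half the picture's height over the tangent of half this angle, whatever the lens; pixels are square), "cx", "cy" (the principal point, pixels), "k1" (the pictures are not rectified: a ray, as slopes to the right and down, at radius r is drawn at 1 + k1 r^2 times it, then the intrinsics apply), "world_from_camera" (4x4, takes a point from camera to world coordinates); the wrist camera has in their place "hand_eye" (4x4, takes a point from camera to tool coordinates, whose origin is the TCP and whose axes are the flange's). Camera axes: x right, y down, z forward; pixel columns grow to the right and rows downward; lengths in mm; the calibration is good to about 2 mm. A picture is of the moment at which its call begins: read the wrist's pose just before it. There is no depth.
- env.job_done(): hands the job in; it is judged then, once.
The state is a dict: "t": time; "joints": joint angles; "qvel": joint speeds; "tau": joint torques, N m; "eef_pos": TCP position; "tcp_rot": TCP orientation; "ft_force": force on the tool from outside, world axes, zero at the start; "moment": the same for the moment, N m; "opening": opening from 0.0 (shut) to 1.0 (fully open); "grip_force": force on a finger pad.
Only numpy, scipy, OpenCV 4.12 (cv2) and the standard library are available. Lean on these libraries where they do the work, as an engineer would, in place of code of your own. Each camera call takes 0.05 s, during which the arm holds its last target. There are 200 camera calls.

## Working session

There is one attempt and no reset: what is moved stays moved. The work goes in short steps, Python scripts to look and compute and a tool call to move; the robot and the scene stay as the last step left them, time stands still between calls to the robot, and variables do not carry over. Pictures are saved under pics/ and viewed, at most 14 in all, crops included, and the job is handed in when it is done.

Besides the shell and the picture viewer there is one more tool, called after ">>>" in YAML: its name, and indented under it one key for each argument. arm_command: Moves the arm, as the interface text tells. Its arguments: {"type":"object","properties":{"targets":{"type":"array","items":{"type":"array","items":{"type":"number"}}}},"required":["targets"]}

```bash
mkdir -p pics; cat > h.py <<'E'
import numpy as np, cv2
from cell import env
from scipy.spatial.transform import Rotation as R
def snap(name,fn=None):
    s=env.state(); c=env.read_camera(name); c['s']=s
    if fn: cv2.imwrite('pics/'+fn,c['frame'][:,:,::-1])
    if 'hand_eye' in c:
        T=np.eye(4); T[:3,:3]=R.from_euler('xyz',s['tcp_rot']).as_matrix(); T[:3,3]=s['eef_pos']
        c['W']=T@np.array(c['hand_eye'])
    else: c['W']=np.array(c['world_from_camera'])
    c['f']=240/np.tan(np.radians(c['vertical_fov'])/2)
    return c
def ray(c,u,v):
    f=c['f'];p=np.array([(u-c['cx'])/f,(v-c['cy'])/f]);q=p.copy()
    for _ in range(20): q=p/(1+c['k1']*(q@q))
    d=c['W'][:3,:3]@np.array([q[0],q[1],1]); return c['W'][:3,3],d
def plane(c,u,v,z):
    o,d=ray(c,u,v); return o+d*(z-o[2])/d[2]
E
python3 - <<'E'
from h import *
for n in('top','side','wrist'):
    c=snap(n,n+'0.png'); print(n,c['f'],c['k1'],c['W'].round(2).tolist())
print(c['s'])
E
```

```text
top 442.2952741312561 -0.05196988793864514 [[-0.01, -0.99, 0.13, 284.9], [-1.0, 0.01, -0.01, 13.66], [0.01, -0.13, -0.99, 1021.31], [0.0, 0.0, 0.0, 1.0]]
side 587.2327371040475 -0.03923493304792856 [[-0.98, -0.07, 0.19, 109.26], [-0.2, 0.4, -0.89, 1398.36], [-0.02, -0.91, -0.41, 664.52], [0.0, 0.0, 0.0, 1.0]]
wrist 333.51222071154695 -0.05727645526261706 [[0.45, 0.86, 0.23, 214.31], [0.89, -0.43, -0.12, 591.25], [-0.0, 0.26, -0.97, 384.3], [0.0, 0.0, 0.0, 1.0]]
{'t': 0.1, 'joints': array([ 9.99403766e-01,  4.91498791e-01,  1.55937349e+00,  1.61917950e-05,
        1.09170505e+00, -1.05542152e-01]), 'qvel': array([ 0.00098585, -0.00239787, -0.00313103, -0.00124577, -0.00133098,
        0.00020916]), 'tau': array([ 3.72264374e-03, -6.13615036e+01, -2.58610046e+01,  6.94926898e-02,
        4.68456605e-02, -9.97138227e-05]), 'eef_pos': array([280.56983352, 558.2519672 , 214.12566322]), 'tcp_rot': array([-3.14061497e+00, -1.18013190e-04,  2.67573472e+00]), 'ft_force': array([ 0.46887911, -0.14551175,  0.35176506]), 'moment': array([-0.07993933,  0.00784298,  0.00208621]), 'grip_force': 0.0, 'opening': 1.0030599461679301}
```

View pics/top0.png

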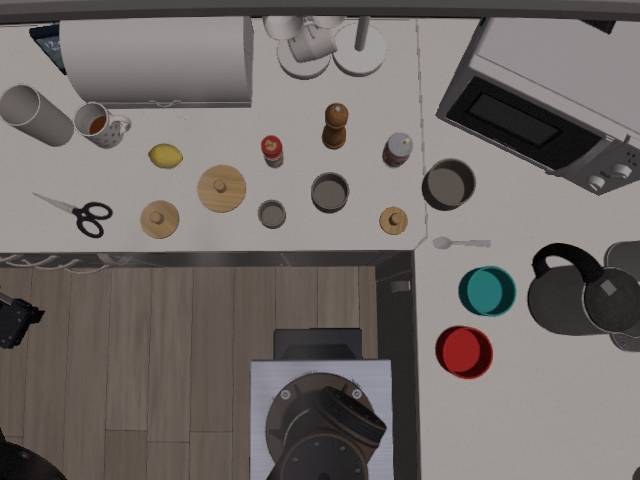

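View pics/side0.png

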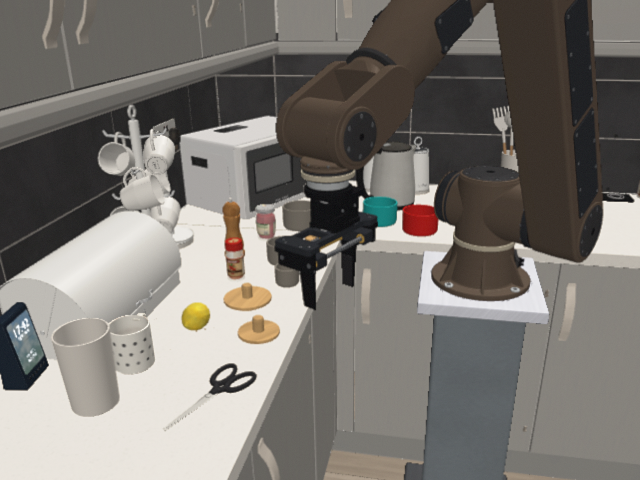

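The top view shows three wooden lids: small (393,220), medium (160,219) and large (221,188). It also shows three grey pots: small (271,214), medium (330,193) and large (448,184). The teal (488,291) and red (464,352) pots share the large pot's shape but not its colour, so (448,184) is the one meant. I'll measure everything and confirm with a crop.

```bash
cat > m.py <<'E'
from h import *
c=snap('top'); im=c['frame']; hsv=cv2.cvtColor(im,cv2.COLOR_RGB2HSV); g=cv2.cvtColor(im,cv2.COLOR_RGB2GRAY)
out=im[:,:,::-1].copy()
def fit(mask,u,v,r,z):
    m=np.zeros_like(mask); cv2.circle(m,(u,v),r,255,-1); m&=mask
    cs,_=cv2.findContours(m,cv2.RETR_EXTERNAL,cv2.CHAIN_APPROX_NONE); k=cv2.convexHull(max(cs,key=cv2.contourArea))[:,0]
    P=np.array([plane(c,a,b,z)[:2] for a,b in k]).astype(np.float32)
    (x,y),rad=cv2.minEnclosingCircle(P)
    A=np.c_[2*P,np.ones(len(P))]; s=np.linalg.lstsq(A,(P**2).sum(1),rcond=None)[0]
    cv2.drawContours(out,[k[:,None]],-1,(0,255,0),1)
    return s[:2].round(1),(2*np.sqrt(s[2]+s[0]**2+s[1]**2)).round(1),np.array([x,y,2*rad]).round(1)
wood=cv2.inRange(hsv,(8,60,80),(28,255,255))
for n,u,v,r in(('sl',393,220,22),('ml',160,219,28),('ll',221,188,34)): print(n,fit(wood,u,v,r,18))
dark=cv2.inRange(hsv,(0,0,0),(179,90,140))
for n,u,v,r,z in(('sp',271,213,19,48),('mp',330,192,25,58),('lp',450,183,31,68)): print(n,fit(dark,u,v,r,z), [int(g[v,i]) for i in range(u-35,u+36,3)])
cv2.imwrite('pics/crop1.png',cv2.resize(out[120:270,120:500],(0,0),fx=2.1,fy=2.1,interpolation=2))
E
python3 m.py
```

```text
sl (array([ 465.2, -169.9]), np.float64(64.7), array([ 465.4, -169.8,   65.9]))
ml (array([472. , 371.1]), np.float64(89.3), array([471.7, 371.3,  90.3]))
ll (array([544.3, 228.4]), np.float64(112.8), array([544.2, 228.3, 113.7]))
sp (array([476.6, 108.4]), np.float64(65.9), array([475.9, 108.6,  68.8])) [153, 154, 153, 154, 153, 153, 154, 137, 62, 85, 87, 88, 87, 89, 90, 89, 94, 153, 154, 153, 152, 155, 153, 154]
mp (array([522.5, -21.3]), np.float64(92.4), array([522.1, -21.9,  96. ])) [153, 156, 155, 154, 152, 154, 63, 84, 85, 84, 83, 83, 82, 83, 82, 83, 86, 27, 119, 155, 156, 155, 151, 155]
lp (array([ 539.7, -284.4]), np.float64(124.8), array([ 537.7, -285.2,  130.7])) [154, 154, 137, 28, 33, 84, 82, 82, 82, 81, 82, 81, 83, 84, 81, 83, 58, 26, 25, 27, 94, 154, 156, 156]
```

View pics/crop1.png

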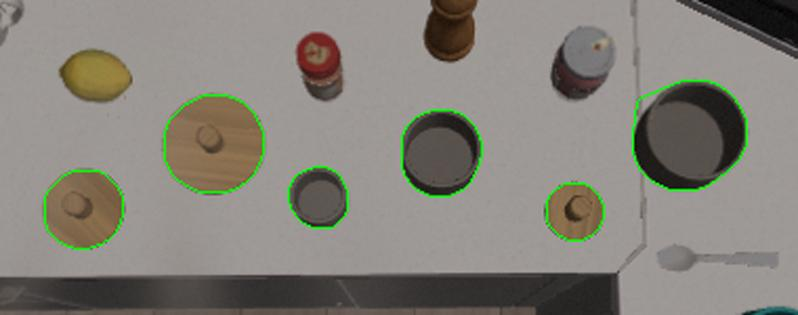

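The crop confirms that the lid outlines fit their discs (66, 90 and 114 mm). The pot outlines include some of the outer wall, so I'll refit them using only the far-side rim arc and the known radius, and work out the first move.

```bash
cat >> h.py <<'E'
def shift(p,s=None):
    s=s or env.state(); return (R.from_euler('xyz',s['tcp_rot']).inv().apply(np.array(p)-s['eef_pos'])).round(1)
E
cat >> m.py <<'E'
print('---')
from scipy.optimize import least_squares
n0=c['W'][:2,3]
for n,u,v,r,z,D in(('sp',271,213,20,48,62),('mp',330,192,25,58,86),('lp',450,183,31,68,110)):
    m=np.zeros_like(dark); cv2.circle(m,(u,v),r,255,-1); m&=cv2.inRange(g,0,118)
    cs,_=cv2.findContours(m,cv2.RETR_EXTERNAL,cv2.CHAIN_APPROX_NONE); k=cv2.convexHull(max(cs,key=cv2.contourArea))[:,0]
    P=np.array([plane(c,a,b,z)[:2] for a,b in k]); q=P.mean(0); d=(q-n0)/np.linalg.norm(q-n0)
    P=P[((P-q)@d)>-0.1*D]
    f=least_squares(lambda x:np.linalg.norm(P-x,axis=1)-D/2,q,loss='soft_l1',f_scale=1.)
    print(n,f.x.round(1),np.abs(f.fun).mean().round(2),len(P))
for n,u,v in(('spice',272,142),('jam',400,142)): print(n,plane(c,u,v,103).round(0))
print('lemon',plane(c,166,155,30).round(0),'spoon',[plane(c,a,b,5).round(0) for a,b in((434,243),(490,243))])
print(shift([471.8,371.2,120]))
E
python3 m.py | sed -n '/---/,$p'
```

```text
---
sp [478.6 109.3] 0.39 12
mp [526.7 -22.6] 0.26 12
lp [ 543.  -293.3] 0.45 14
spice [624. 103. 103.]
jam [ 622. -175.  103.]
lemon [622. 358.  30.] spoon [array([ 413., -266.,    5.]), array([ 412., -398.,    5.])]
[-254.9  -81.3   94.4]
```

>>> arm_command:
  targets:
    - [-45, -14, 0, 0, 1]
    - [-90, -28, 10, 0, 1]
    - [-135, -43, 25, 0, 1]
    - [-180, -57, 45, 0, 1]
    - [-215, -70, 65, 0, 1]

```text
t: 0.75
eef_pos: [443.0, 397.7, 149.3]
tcp_rot: [3.141, 0.001, 2.675]
ft_force: [0.0, 0.3, 0.2]
opening: 1.002
grip_force: 0.0
```

>>> arm_command:
  targets:
    - [-20, -6, 10, 0, 1]
    - [-40, -11, 30, 0, 1]
    - [-40, -11, 30, 0, 1]

```text
t: 1.05
eef_pos: [472.9, 369.5, 117.5]
tcp_rot: [-3.139, -0.002, 2.673]
ft_force: [0.3, 0.5, -0.0]
opening: 0.999
grip_force: 0.0
```

```bash
python3 - <<'E'
from h import *
c=snap('wrist','w1.png'); print(c['s']['eef_pos'],c['s']['tcp_rot'],shift([471.8,371.2,21]),c['s']['joints'])
hsv=cv2.cvtColor(c['frame'],cv2.COLOR_RGB2HSV); m=cv2.inRange(hsv,(8,60,80),(28,255,255))
cs,_=cv2.findContours(m,0,cv2.CHAIN_APPROX_NONE)
for k in cs:
    if cv2.contourArea(k)<400: continue
    k=cv2.convexHull(k)[:,0]; P=np.array([plane(c,a,b,18)[:2] for a,b in k]).astype(np.float32); print(k.min(0),k.max(0),cv2.minEnclosingCircle(P))
E
```

```text
[472.89605396 369.49680489 117.4520339 ] [-3.13864649e+00 -1.58667942e-03  2.67319150e+00] [ 0.6  0.4 97.7] [ 5.53317292e-01  5.67647063e-01  1.71868616e+00 -2.43305272e-04
  8.58600635e-01 -5.48920908e-01]
[290 351] [444 381] ((617.4515991210938, 348.27435302734375), 74.02922058105469)
[190 346] [280 381] ((544.957763671875, 240.8702392578125), 46.269309997558594)
[486 303] [517 358] ((627.6520385742188, 480.5426330566406), 31.919591903686523)
[268 184] [372 287] ((471.6396179199219, 371.08233642578125), 44.652191162109375)
```

View pics/w1.png

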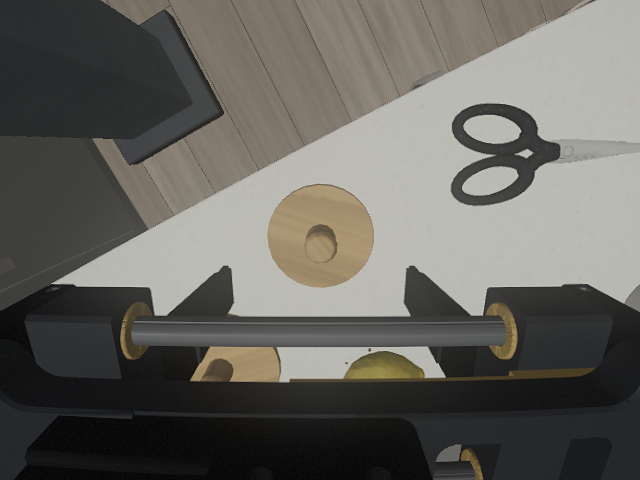

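The wrist view shows the medium lid's disc centred at (320,236), which puts it at (471.6, 371.1). That agrees with the top view. Descending to grip it.

>>> arm_command:
  targets:
    - [0, 0, 35, 0, 1]
    - [0, 0, 65, 0, 1]
    - [0, 0, 85, 0, 1]
    - [0, 0, 94, 0, 1]
    - [0, 0, 95, 0, 1]

```text
t: 1.6
eef_pos: [471.6, 372.2, 24.6]
tcp_rot: [-3.141, -0.0, 2.677]
ft_force: [0.9, 0.9, 0.3]
opening: 1.004
grip_force: 0.0
```

>>> arm_command:
  targets:
    - [0, 0, 0, 0, 0.15]
    - [0, 0, 0, 0, 0.15]
    - [0, 0, 0, 0, 0.15]
    - [0, 0, 0, 0, 0.15]
    - [0, 0, 0, 0, 0.15]

```text
t: 2.1
eef_pos: [472.3, 371.6, 25.0]
tcp_rot: [3.141, 0.0, 2.676]
ft_force: [0.4, 0.4, 0.1]
opening: 0.635
grip_force: 0.0
```

>>> arm_command:
  targets:
    - [0, 0, 0, 0, 0.15]
    - [0, 0, 0, 0, 0.15]
    - [0, 0, 0, 0, 0.15]
    - [0, 0, 0, 0, 0.15]
    - [0, 0, 0, 0, 0.15]

```text
t: 2.6
eef_pos: [472.1, 371.5, 24.6]
tcp_rot: [-3.142, -0.0, 2.676]
ft_force: [0.2, -0.2, -0.8]
opening: 0.253
grip_force: 30.0
```

>>> arm_command:
  targets:
    - [0, 0, -15, 0, 0.15]
    - [0, 0, -50, 0, 0.15]
    - [0, 0, -85, 0, 0.15]
    - [-10, -15, -115, 0, 0.15]
    - [-30, -44, -120, 0, 0.15]

```text
t: 3.1
eef_pos: [480.1, 320.2, 149.1]
tcp_rot: [3.136, 0.004, 2.678]
ft_force: [1.3, -0.4, -1.5]
opening: 0.256
grip_force: 30.0
```

>>> arm_command:
  targets:
    - [-22, -33, 0, 0, 0.15]
    - [-44, -66, 0, 0, 0.15]
    - [-66, -99, 0, 0, 0.15]
    - [-88, -132, 0, 0, 0.15]
    - [-110, -165, 0, 0, 0.15]

```text
t: 3.6
eef_pos: [503.4, 120.4, 145.8]
tcp_rot: [3.141, 0.001, 2.676]
ft_force: [1.0, -0.8, -0.3]
opening: 0.248
grip_force: 30.0
```

>>> arm_command:
  targets:
    - [-22, -33, 0, 0, 0.15]
    - [-44, -66, 0, 0, 0.15]
    - [-66, -94, 0, 0, 0.15]
    - [-80, -112, 0, 0, 0.15]
    - [-86, -119, 0, 0, 0.15]

```text
t: 4.1
eef_pos: [527.1, -24.9, 145.6]
tcp_rot: [3.141, 0.001, 2.674]
ft_force: [0.7, -0.4, -0.9]
opening: 0.251
grip_force: 30.0
```

```bash
python3 - <<'E'
from h import *
c=snap('wrist','w2.png'); print(c['s']['eef_pos'],c['s']['tcp_rot'],shift([526.7,-22.6,75]),c['s']['joints'],c['s']['grip_force'])
E
```

```text
[527.08702373 -24.87262688 145.55308225] [3.14128110e+00 1.05491919e-03 2.67368308e+00] [ 1.6  1.8 70.4] [-1.72363844e-01  4.40298739e-01  1.87471364e+00 -1.25405862e-05
  8.25480351e-01 -1.27524226e+00] 29.99186479985383
```

View pics/w2.png

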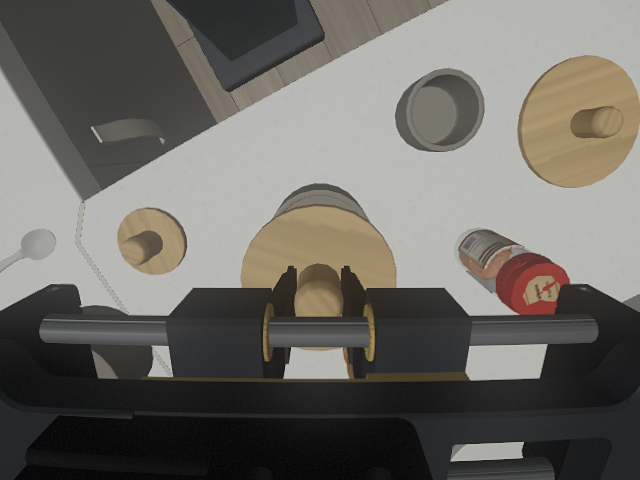

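The wrist view shows the medium lid level in the grip at (319,280), with the medium pot's rim showing behind it at (320,185–215). The small pot's rim at (440,110) is in full view. I'll check the edges against the predictions.

```bash
cat >> h.py <<'E'
def proj(c,p):
    q=np.linalg.inv(c['W'])@np.r_[p,1]; q=q[:2]/q[2]; q=q*(1+c['k1']*(q@q)); return (q*c['f']+[c['cx'],c['cy']]).round(1)
def circ(ctr,D,z): 
    t=np.linspace(0,2*np.pi,90); return np.c_[ctr[0]+D/2*np.cos(t),ctr[1]+D/2*np.sin(t),0*t+z]
E
python3 - <<'E'
from h import *
c=snap('wrist'); im=c['frame'][:,:,::-1].copy()
for ctr,D,d,h in(((526.7,-22.6),86,76,58),((478.6,109.3),62,52,48)):
    for DD,z,col in((D,h,(0,0,255)),(d,h,(0,255,0)),(D,0,(255,0,0))):
        for p in circ(ctr,DD,z): cv2.circle(im,tuple(int(x*4) for x in proj(c,p)),3,col,-1,shift=2)
cv2.imwrite('pics/w2o.png',cv2.resize(im[50:300,230:520],(0,0),fx=2.4,fy=2.4))
E
```

```text
(no output)
```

View pics/w2o.png

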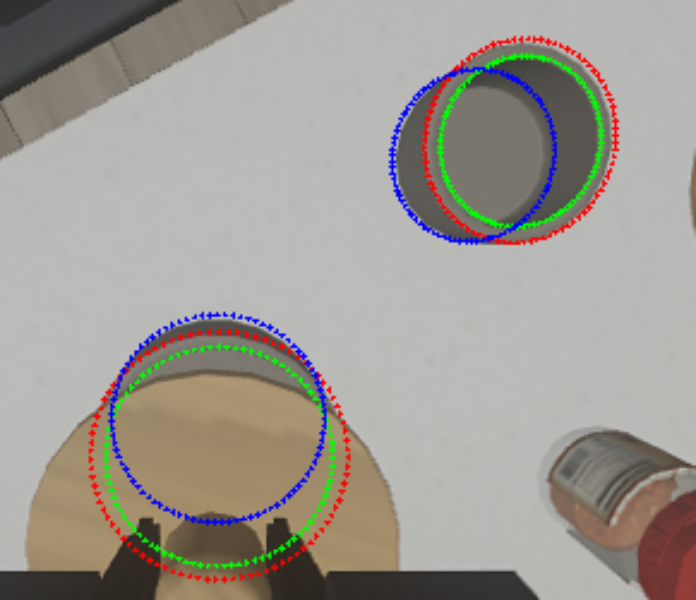

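The predictions match both pots to within about 2 mm. Descending gently.

>>> arm_command:
  targets:
    - [0, 1.5, 20, 0, 0.15]
    - [0, 1.5, 40, 0, 0.15]
    - [0, 1.5, 52, 0, 0.15]
    - [0, 1.5, 58, 0, 0.15]
    - [0, 1.5, 61, 0, 0.15]

```text
t: 4.7
eef_pos: [527.4, -21.1, 83.5]
tcp_rot: [3.142, -0.0, 2.677]
ft_force: [0.7, -0.1, -1.3]
opening: 0.254
grip_force: 30.0
```

>>> arm_command:
  targets:
    - [0, 0, 3, 0, 0.15]
    - [0, 0, 6, 0, 0.15]
    - [0, 0, 8, 0, 0.15]
    - [0, 0, 10, 0, 0.15]
    - [0, 0, 11, 0, 0.15]

```text
t: 5.2
eef_pos: [527.5, -21.7, 72.6]
tcp_rot: [3.141, 0.0, 2.676]
ft_force: [-0.2, -0.3, -0.1]
opening: 0.255
grip_force: 30.0
```

>>> arm_command:
  targets:
    - [0, 0, 0.5, 0, 0.15]
    - [0, 0, 0.8, 0, 0.15]
    - [0, 0, 0.8, 0, 0.15]

```text
t: 5.5
eef_pos: [527.5, -21.8, 72.5]
tcp_rot: [3.141, 0.001, 2.676]
ft_force: [-2.7, 0.0, 8.0]
opening: 0.25
grip_force: 30.0
```

Contact at 8 N, at the seated height. Releasing and rising.

>>> arm_command:
  targets:
    - [0, 0, -0.8, 0, 0.4]
    - [0, 0, -0.8, 0, 0.7]
    - [0, 0, -0.8, 0, 0.85]
    - [0, 0, -0.8, 0, 1]
    - [0, 0, -0.8, 0, 1]

```text
t: 6.0
eef_pos: [527.4, -21.7, 72.5]
tcp_rot: [3.142, -0.0, 2.676]
ft_force: [0.6, 1.0, -0.7]
opening: 0.615
grip_force: 0.0
```

>>> arm_command:
  targets:
    - [0, 0, -5, 0, 1]
    - [0, 0, -30, 0, 1]
    - [0, 0, -60, 0, 1]
    - [0, 0, -90, 0, 1]
    - [0, 0, -100, 0, 1]

```text
t: 6.5
eef_pos: [528.3, -21.8, 175.5]
tcp_rot: [3.14, 0.004, 2.676]
ft_force: [0.9, 0.8, -0.1]
opening: 0.989
grip_force: 0.0
```

```bash
python3 - <<'E'
from h import *
c=snap('wrist','w3.png'); print(c['s']['eef_pos'],c['s']['opening'],shift([544.3,228.3,145])); snap('side','s3.png')
E
```

```text
[528.28706886 -21.78409902 175.49937951] 0.9886208891760463 [ 98.2 230.6  30.5]
```

View pics/w3.png

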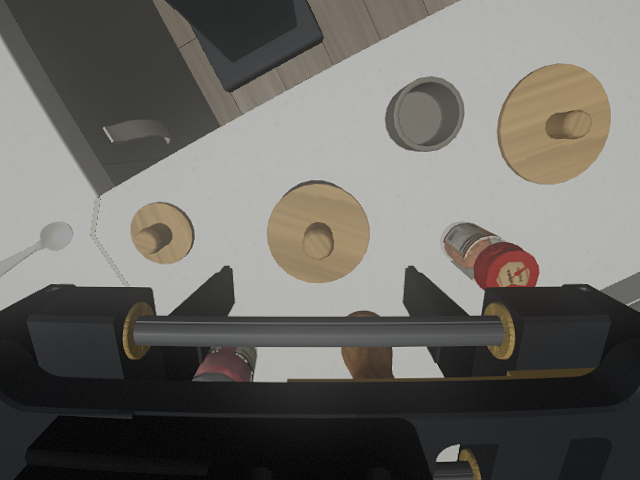

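The medium lid sits level and centred on its pot at (318,232). The small lid is next.

>>> arm_command:
  targets:
    - [-2, -35, 0, 0, 1]
    - [-4, -75, 0, 0, 1]
    - [-7, -115, 0, 0, 1]
    - [-10, -150, 10, 0, 1]
    - [-10, -160, 25, 0, 1]

```text
t: 7.1
eef_pos: [463.3, -171.5, 146.5]
tcp_rot: [-3.141, -0.0, 2.674]
ft_force: [1.4, -0.0, 0.2]
opening: 1.0
grip_force: 0.0
```

```bash
python3 - <<'E'
from h import *
c=snap('wrist','w4.png'); print(c['s']['eef_pos'])
hsv=cv2.cvtColor(c['frame'],cv2.COLOR_RGB2HSV); m=cv2.inRange(hsv,(8,60,80),(28,255,255)); m[285:]=0
cs,_=cv2.findContours(m,0,cv2.CHAIN_APPROX_NONE)
for k in cs:
    if cv2.contourArea(k)<400: continue
    k=cv2.convexHull(k)[:,0]; P=np.array([plane(c,a,b,18)[:2] for a,b in k]).astype(np.float32); print(k.min(0),k.max(0),cv2.minEnclosingCircle(P))
print(shift([465.3,-169.8,24]))
E
```

```text
[ 463.30205457 -171.46841502  146.47214972]
[611 226] [639 266] ((616.8224487304688, 95.70985412597656), 25.427249908447266)
[285 197] [354 265] ((464.3985595703125, -171.30575561523438), 32.75442886352539)
[465 177] [576 284] ((550.7295532226562, -1.7664070129394531), 54.98326110839844)
[ -2.7   2.4 120.1]
```

View pics/w4.png

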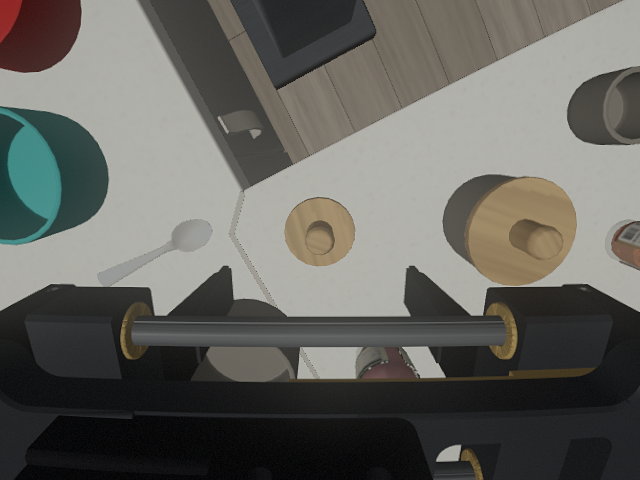

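The small lid's disc is at (320,231), i.e. (464.8, -170.6). The spoon's bowl at (192,235) is clear of the fingers. Descending.

>>> arm_command:
  targets:
    - [-1, 1, 35, 0, 1]
    - [-1, 1, 70, 0, 1]
    - [-1, 1, 100, 0, 1]
    - [-1, 1, 117, 0, 0.9]
    - [-1, 1, 122, 0, 0.8]

```text
t: 7.65
eef_pos: [464.8, -167.6, 23.2]
tcp_rot: [3.141, -0.005, 2.676]
ft_force: [-0.3, 0.4, 0.1]
opening: 0.886
grip_force: 0.0
```

>>> arm_command:
  targets:
    - [0, 0, 0, 0, 0.15]
    - [0, 0, 0, 0, 0.15]
    - [0, 0, 0, 0, 0.15]
    - [0, 0, 0, 0, 0.15]
    - [0, 0, 0, 0, 0.15]

```text
t: 8.15
eef_pos: [466.1, -168.8, 26.2]
tcp_rot: [3.142, 0.001, 2.676]
ft_force: [-0.7, 0.6, -0.1]
opening: 0.469
grip_force: 0.0
```

>>> arm_command:
  targets:
    - [0, 0, 0, 0, 0.15]
    - [0, 0, 0, 0, 0.15]
    - [0, 0, 0, 0, 0.15]
    - [0, 0, 0, 0, 0.15]

```text
t: 8.55
eef_pos: [465.9, -168.7, 25.6]
tcp_rot: [3.142, 0.0, 2.676]
ft_force: [0.3, -0.8, 1.4]
opening: 0.255
grip_force: 30.0
```

>>> arm_command:
  targets:
    - [0, 0, -15, 0, 0.15]
    - [0, 0, -50, 0, 0.15]
    - [0, 0, -90, 0, 0.15]
    - [0, 0, -130, 0, 0.15]
    - [6, 14, -150, 0, 0.15]

```text
t: 9.05
eef_pos: [467.5, -154.5, 178.6]
tcp_rot: [3.142, 0.004, 2.675]
ft_force: [1.0, -0.6, -0.6]
opening: 0.256
grip_force: 29.9
```

>>> arm_command:
  targets:
    - [17, 39, 0, 0, 0.15]
    - [34, 77, 0, 0, 0.15]
    - [51, 115, 0, 0, 0.15]
    - [68, 153, 0, 0, 0.15]
    - [85, 190, 0, 0, 0.15]

```text
t: 9.55
eef_pos: [475.9, 56.1, 175.6]
tcp_rot: [3.141, -0.0, 2.676]
ft_force: [0.6, -0.9, -0.8]
opening: 0.254
grip_force: 29.9
```

>>> arm_command:
  targets:
    - [14, 33, 5, 0, 0.15]
    - [21, 48, 15, 0, 0.15]
    - [21, 50, 30, 0, 0.15]
    - [21, 50, 40, 0, 0.15]
    - [21, 50, 40, 0, 0.15]

```text
t: 10.05
eef_pos: [479.2, 108.3, 134.5]
tcp_rot: [-3.14, -0.002, 2.676]
ft_force: [0.6, 0.4, -0.0]
opening: 0.251
grip_force: 29.9
```

```bash
python3 - <<'E'
from h import *
c=snap('wrist'); s=c['s']; print(s['eef_pos'],s['grip_force'],shift([479.3,109,63.8])); im=c['frame'][:,:,::-1].copy()
for DD,z,col in((62,48,(0,0,255)),(52,48,(0,255,0)),(62,0,(255,0,0))):
    for p in circ((479.3,109),DD,z): cv2.circle(im,tuple(int(x*4) for x in proj(c,p)),3,col,-1,shift=2)
cv2.imwrite('pics/w5.png',cv2.resize(im[120:330,180:460],(0,0),fx=2.4,fy=2.4))
E
```

```text
[479.20544761 108.34689025 134.49851376] 29.94558446633164 [ 0.5  0.6 71.5]
```

View pics/w5.png

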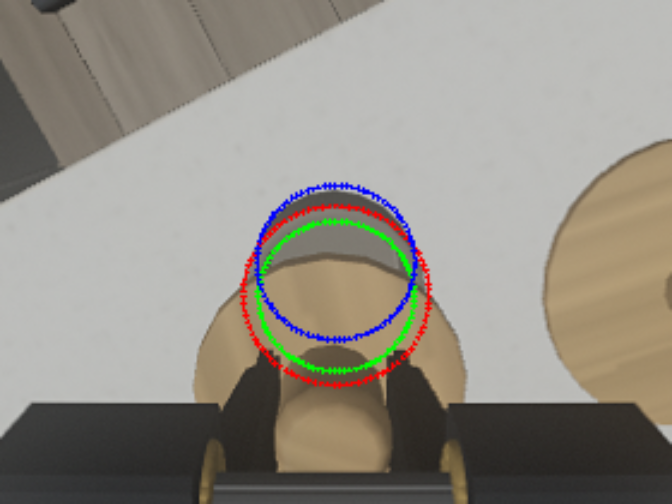

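The prediction is again within 2 mm: the pot's actual edge is slightly below the predicted curve. I'll lower the lid with a 1 mm correction.

>>> arm_command:
  targets:
    - [-1, 0.5, 20, 0, 0.15]
    - [-1, 0.5, 40, 0, 0.15]
    - [-1, 0.5, 52, 0, 0.15]
    - [-1, 0.5, 58, 0, 0.15]
    - [-1, 0.5, 60, 0, 0.15]

```text
t: 10.6
eef_pos: [481.1, 108.4, 75.6]
tcp_rot: [-3.142, -0.0, 2.675]
ft_force: [0.0, -0.2, -0.2]
opening: 0.249
grip_force: 29.9
```

>>> arm_command:
  targets:
    - [0, 0, 3, 0, 0.15]
    - [0, 0, 6, 0, 0.15]
    - [0, 0, 8, 0, 0.15]
    - [0, 0, 9.5, 0, 0.15]
    - [0, 0, 10.5, 0, 0.15]

```text
t: 11.1
eef_pos: [481.0, 108.6, 65.1]
tcp_rot: [3.141, 0.0, 2.676]
ft_force: [0.6, 0.2, -0.8]
opening: 0.251
grip_force: 29.9
```

>>> arm_command:
  targets:
    - [0, 0, 0, 0, 0.15]

```text
t: 11.2
eef_pos: [481.0, 108.6, 65.1]
tcp_rot: [3.142, -0.0, 2.676]
ft_force: [0.2, -0.7, 0.5]
opening: 0.254
grip_force: 29.9
```

>>> arm_command:
  targets:
    - [0, 0, 0.5, 0, 0.15]
    - [0, 0, 1, 0, 0.15]
    - [0, 0, 1.3, 0, 0.15]
    - [0, 0, 1.3, 0, 0.15]

```text
t: 11.6
eef_pos: [481.0, 108.5, 64.0]
tcp_rot: [3.141, 0.0, 2.676]
ft_force: [-1.1, -1.0, 2.7]
opening: 0.253
grip_force: 29.9
```

Light contact at the seated height. Releasing and rising.

>>> arm_command:
  targets:
    - [0, 0, 0, 0, 0.4]
    - [0, 0, 0, 0, 0.7]
    - [0, 0, 0, 0, 0.85]
    - [0, 0, 0, 0, 1]
    - [0, 0, 0, 0, 1]

```text
t: 12.1
eef_pos: [481.0, 108.6, 63.8]
tcp_rot: [3.142, -0.0, 2.676]
ft_force: [0.1, 0.6, 0.3]
opening: 0.618
grip_force: 0.0
```

>>> arm_command:
  targets:
    - [0, 0, -5, 0, 1]
    - [0, 0, -30, 0, 1]
    - [0, 0, -65, 0, 1]
    - [0, 0, -95, 0, 1]
    - [0, 0, -100, 0, 1]

```text
t: 12.6
eef_pos: [482.1, 108.7, 167.2]
tcp_rot: [3.139, 0.004, 2.676]
ft_force: [0.1, -0.1, 0.5]
opening: 0.988
grip_force: 0.0
```

```bash
python3 - <<'E'
from h import *
c=snap('wrist','w6.png'); print(c['s']['eef_pos'],c['s']['opening'],shift([544.3,228.3,110]))
E
```

```text
[482.12002968 108.71675713 167.15719344] 0.98769974903864 [ -2.  134.8  56.6]
```

View pics/w6.png

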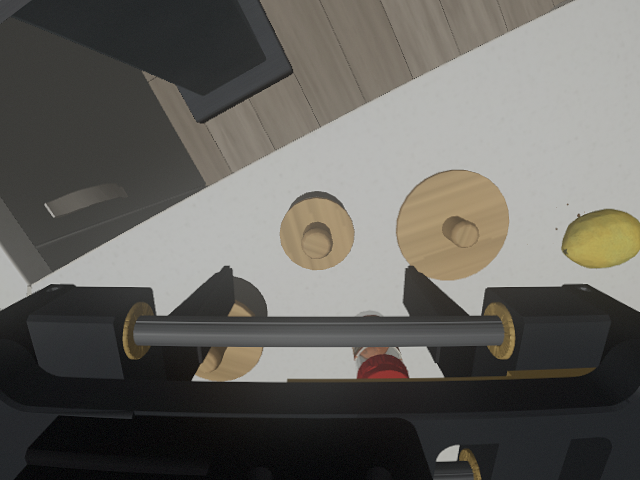

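The small lid is seated at (317,230). The large lid at (453,225) is next.

>>> arm_command:
  targets:
    - [0, 30, 0, 0, 1]
    - [-1, 70, 0, 0, 1]
    - [-2, 105, 5, 0, 1]
    - [-2, 128, 15, 0, 1]
    - [-2, 135, 25, 0, 1]

```text
t: 13.15
eef_pos: [543.6, 229.9, 137.2]
tcp_rot: [-3.141, -0.001, 2.677]
ft_force: [-0.4, 0.0, 0.2]
opening: 0.996
grip_force: 0.0
```

```bash
python3 - <<'E'
from h import *
c=snap('wrist'); print(c['s']['eef_pos'])
hsv=cv2.cvtColor(c['frame'],cv2.COLOR_RGB2HSV); m=cv2.inRange(hsv,(8,60,80),(28,255,255)); m[310:]=0
cs,_=cv2.findContours(m,0,cv2.CHAIN_APPROX_NONE)
for k in cs:
    if cv2.contourArea(k)<400: continue
    k=cv2.convexHull(k)[:,0]; P=np.array([plane(c,a,b,18)[:2] for a,b in k]).astype(np.float32); print(k.min(0),k.max(0),cv2.minEnclosingCircle(P))
print(shift([544.3,228.3,24]))
E
```

```text
[543.62444515 229.89247988 137.1572949 ]
[443 215] [533 281] ((625.9424438476562, 363.049072265625), 43.228675842285156)
[108 203] [187 281] ((480.87591552734375, 85.44316864013672), 39.6737174987793)
[255 172] [380 293] ((544.270751953125, 228.09933471679688), 56.568607330322266)
[ -2.1  -0.  111.5]
```

>>> arm_command:
  targets:
    - [-1, 0, 35, 0, 1]
    - [-1, 0, 70, 0, 1]
    - [-1, 0, 97, 0, 0.9]
    - [-1, 0, 109, 0, 0.8]
    - [-1, 0, 112, 0, 0.7]

```text
t: 13.7
eef_pos: [543.5, 227.0, 25.7]
tcp_rot: [-3.14, -0.002, 2.675]
ft_force: [0.6, 0.7, 0.6]
opening: 0.804
grip_force: 0.0
```

>>> arm_command:
  targets:
    - [0, 0, 0, 0, 0.15]
    - [0, 0, 0, 0, 0.15]
    - [0, 0, 0, 0, 0.15]
    - [0, 0, 0, 0, 0.15]
    - [0, 0, 0, 0, 0.15]

```text
t: 14.2
eef_pos: [544.5, 227.9, 27.4]
tcp_rot: [3.141, 0.001, 2.676]
ft_force: [-0.7, -0.7, 0.5]
opening: 0.383
grip_force: 0.0
```

>>> arm_command:
  targets:
    - [0, 0, 0, 0, 0.15]
    - [0, 0, 0, 0, 0.15]
    - [0, 0, 0, 0, 0.15]
    - [0, 0, 0, 0, 0.15]

```text
t: 14.6
eef_pos: [544.4, 227.9, 27.0]
tcp_rot: [3.141, 0.0, 2.676]
ft_force: [-0.5, 0.9, 3.7]
opening: 0.254
grip_force: 30.0
```

Holding the large lid. The arm is clear of the large pot, so I'll check its centre with an overlay on the top view.

```bash
python3 - <<'E'
from h import *
c=snap('top'); im=c['frame'][:,:,::-1].copy()
g=cv2.cvtColor(c['frame'],cv2.COLOR_RGB2GRAY)
e=[]
from scipy.optimize import least_squares
n0=c['W'][:2,3]
# radial darkness edge on far side from rough centre, avoiding counter seam
q=np.array([543,-288.])
for a in np.radians(np.arange(-110,60,4)):   # world angle from +x
    d=np.array([np.cos(a),np.sin(a)]); rr=np.arange(40,75,.5)
    v=[float(cv2.remap(g,*[np.float32([[t]]) for t in proj(c,np.r_[q+r*d,68])],cv2.INTER_LINEAR)[0,0]) for r in rr]
    i=[k for k in range(len(v)) if v[k]>115]
    if i: e.append(q+rr[i[0]]*d)
e=np.array(e); f=least_squares(lambda x:np.linalg.norm(e-x,axis=1)-55,q,loss='soft_l1',f_scale=1.)
print(f.x,np.round(f.fun,1))
im=cv2.resize(im[140:230,400:500],(0,0),fx=6,fy=6,interpolation=2)
for DD,z,col in((110,68,(0,0,255)),(100,68,(0,255,0)),(110,0,(255,0,0))):
    for p in circ(f.x,DD,z):
        u=(proj(c,p)-[400,140]+.5)*6; cv2.circle(im,(int(u[0]),int(u[1])),1,col,-1)
cv2.imwrite('pics/lp.png',im); print(shift([490,-30,180]),shift([543,-288,180]))
E
```

```text
[ 541.61424417 -293.25695284] [-1.9 -1.4 -1.4 -0.9 -0.8 -0.2 -0.1 -0.5  0.2 -0.6  0.1  0.9  0.6 -0.1
  0.7  0.   0.4  0.7  0.6  0.4  0.3  0.2  0.1  0.5 -0.2 -0.3  0.1 -0.
 -0.2 -0.3 -0.5 -0.2 -0.9 -0.6  0.2 -1.  -0.8 -0.1 -0.4 -1.2 -0.5  0.1
  1.2]
[ -67.3 -254.8 -153.1] [-230.5 -461.5 -153.1]
```

View pics/lp.png

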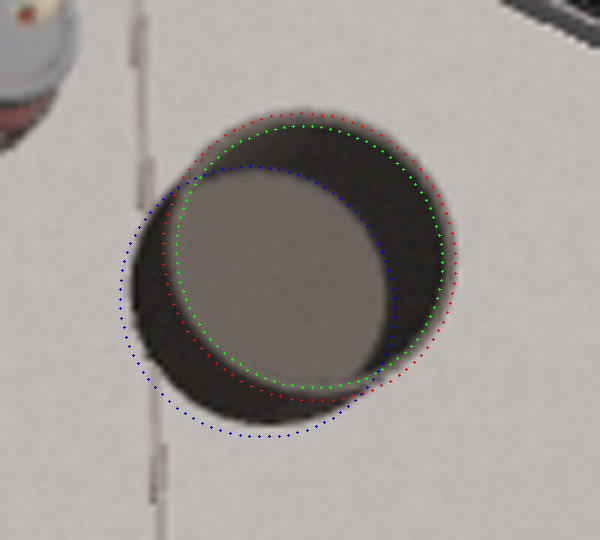

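The rim overlay fits the grey pot at pixel (448,184), giving a centre of (542, -293). Carrying the lid over.

>>> arm_command:
  targets:
    - [0, 0, -15, 0, 0.15]
    - [0, 0, -50, 0, 0.15]
    - [0, 0, -90, 0, 0.15]
    - [0, 0, -130, 0, 0.15]
    - [-3, -10, -150, 0, 0.15]

```text
t: 15.15
eef_pos: [543.2, 218.3, 179.9]
tcp_rot: [3.139, 0.003, 2.677]
ft_force: [-0.0, -0.5, -0.7]
opening: 0.254
grip_force: 30.0
```

>>> arm_command:
  targets:
    - [-9, -37, -3, 0, 0.15]
    - [-18, -74, -3, 0, 0.15]
    - [-28, -112, -3, 0, 0.15]
    - [-37, -150, -3, 0, 0.15]
    - [-46, -187, -3, 0, 0.15]

```text
t: 15.65
eef_pos: [498.9, 28.4, 179.7]
tcp_rot: [-3.142, -0.0, 2.676]
ft_force: [0.2, 0.0, -1.3]
opening: 0.254
grip_force: 30.0
```

>>> arm_command:
  targets:
    - [-10, -38, 0, 0, 0.15]
    - [-22, -71, 0, 0, 0.15]
    - [-46, -102, 0, 0, 0.15]
    - [-70, -133, 0, 0, 0.15]
    - [-94, -164, 0, 0, 0.15]

```text
t: 16.15
eef_pos: [509.8, -160.6, 179.7]
tcp_rot: [3.142, -0.0, 2.676]
ft_force: [0.8, 0.0, -0.3]
opening: 0.252
grip_force: 30.0
```

>>> arm_command:
  targets:
    - [-24, -31, 0, 0, 0.15]
    - [-48, -62, 0, 0, 0.15]
    - [-70, -88, 0, 0, 0.15]
    - [-84, -102, 5, 0, 0.15]
    - [-89, -105, 15, 0, 0.15]

```text
t: 16.65
eef_pos: [542.5, -294.7, 164.4]
tcp_rot: [-3.141, 0.001, 2.674]
ft_force: [0.5, 0.1, -0.6]
opening: 0.252
grip_force: 30.0
```

```bash
python3 - <<'E'
from h import *
c=snap('wrist'); s=c['s']; print(s['eef_pos'],s['grip_force'],shift([542.3,-292.7,85])); im=c['frame'][:,:,::-1].copy()
for DD,z,col in((110,68,(0,0,255)),(100,68,(0,255,0)),(110,0,(255,0,0))):
    for p in circ((542.3,-292.7),DD,z): cv2.circle(im,tuple(int(x*4) for x in proj(c,p)),3,col,-1,shift=2)
cv2.imwrite('pics/w7.png',cv2.resize(im[100:340,170:470],(0,0),fx=2.4,fy=2.4))
E
```

```text
[ 542.50468741 -294.7298191   164.40181087] 29.997515113141162 [-0.   0.9 77.2]
```

View pics/w7.png

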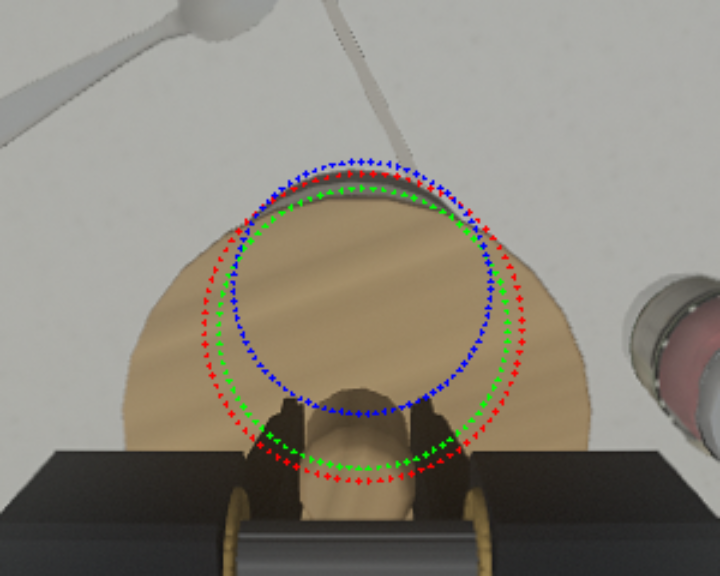

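The pot's visible edge at (350,170) sits about 3 mm beyond the prediction, towards the tool's -x. I'll shift x by -2.5 and descend.

>>> arm_command:
  targets:
    - [-2.5, 0, 20, 0, 0.15]
    - [-2.5, 0, 40, 0, 0.15]
    - [-2.5, 0, 54, 0, 0.15]
    - [-2.5, 0, 61, 0, 0.15]
    - [-2.5, 0, 64, 0, 0.15]

```text
t: 17.2
eef_pos: [544.4, -293.2, 100.3]
tcp_rot: [3.141, -0.001, 2.676]
ft_force: [0.4, 0.2, -0.3]
opening: 0.253
grip_force: 30.0
```

>>> arm_command:
  targets:
    - [0, 0, 2, 0, 0.15]
    - [0, 0, 4, 0, 0.15]
    - [0, 0, 6, 0, 0.15]
    - [0, 0, 8, 0, 0.15]
    - [0, 0, 9, 0, 0.15]

```text
t: 17.7
eef_pos: [544.5, -293.9, 91.8]
tcp_rot: [3.142, 0.0, 2.676]
ft_force: [0.8, 0.1, -0.6]
opening: 0.253
grip_force: 30.0
```

>>> arm_command:
  targets:
    - [0, 0, 0, 0, 0.15]

```text
t: 17.8
eef_pos: [544.5, -293.9, 91.7]
tcp_rot: [3.141, -0.0, 2.676]
ft_force: [1.0, -0.7, -0.5]
opening: 0.256
grip_force: 30.0
```

Free entry so far. Continuing to the seated height of about 85 mm.

>>> arm_command:
  targets:
    - [0, 0, 2, 0, 0.15]
    - [0, 0, 4, 0, 0.15]
    - [0, 0, 5.5, 0, 0.15]
    - [0, 0, 6.5, 0, 0.15]
    - [0, 0, 6.5, 0, 0.15]

```text
t: 18.3
eef_pos: [544.5, -293.8, 85.2]
tcp_rot: [3.141, -0.0, 2.676]
ft_force: [-0.9, -0.1, -0.8]
opening: 0.252
grip_force: 30.0
```

>>> arm_command:
  targets:
    - [0, 0, 0.4, 0, 0.15]
    - [0, 0, 0.7, 0, 0.15]
    - [0, 0, 0.7, 0, 0.15]

```text
t: 18.6
eef_pos: [544.6, -293.9, 85.0]
tcp_rot: [3.142, 0.0, 2.676]
ft_force: [-1.6, 1.8, 5.4]
opening: 0.253
grip_force: 30.0
```

>>> arm_command:
  targets:
    - [0, 0, -0.4, 0, 0.4]
    - [0, 0, -0.4, 0, 0.7]
    - [0, 0, -0.4, 0, 0.85]
    - [0, 0, -0.4, 0, 1]
    - [0, 0, -0.4, 0, 1]

```text
t: 19.1
eef_pos: [544.5, -293.8, 84.9]
tcp_rot: [3.141, -0.0, 2.676]
ft_force: [0.6, 0.2, -0.2]
opening: 0.617
grip_force: 0.0
```

>>> arm_command:
  targets:
    - [0, 0, -5, 0, 1]
    - [0, 0, -30, 0, 1]
    - [0, 0, -60, 0, 1]
    - [0, 0, -85, 0, 1]
    - [0, 0, -90, 0, 1]

```text
t: 19.6
eef_pos: [545.4, -294.4, 178.2]
tcp_rot: [-3.141, 0.005, 2.676]
ft_force: [0.9, 0.4, 0.3]
opening: 0.985
grip_force: 0.0
```

```bash
python3 - <<'E'
from h import *
c=snap('wrist'); print(c['s']['eef_pos'],c['s']['opening']); d=snap('side')
a=cv2.resize(c['frame'][60:420],(400,225)); b=cv2.resize(d['frame'][170:370,150:470],(800,500))
t=snap('top')['frame'][130:260,120:500]
cv2.imwrite('pics/end.png',np.vstack([np.hstack([a,cv2.resize(t,(400,225))]),cv2.resize(b,(800,370))])[:,:,::-1])
E
```

```text
[ 545.39982067 -294.40695123  178.20391593] 0.9853795964440534
```

View pics/end.png

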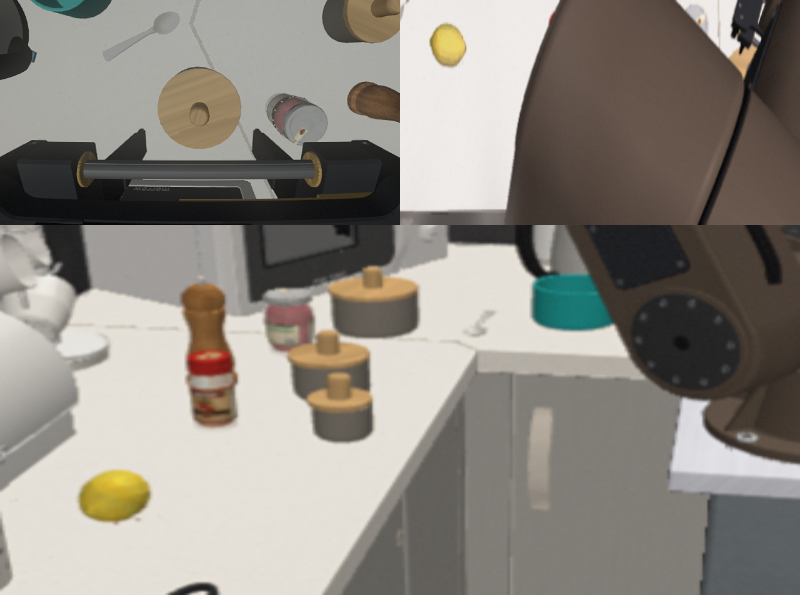

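The side view shows all three lids level and seated on their pots at (374,290), (329,355) and (340,400). The bystanders look undisturbed, and the gripper is clear. Handing in.

```bash
python3 -c "
from cell import env
print(env.job_done())"
```

```text
the job is handed in; nothing more can be done
None
```

The small, medium and large lids are seated on their matching grey pots, the pots and bystanders look undisturbed in the final camera views, and the job was handed in at about 20 s.

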